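Fit the topping grinder's lid and hold it at pulse

ROBOT

A 6-joint arm with a two-finger parallel gripper is mounted at the origin on the work surface. World frame = base frame: x ahead of the robot, y to its left, z up, the work surface at z = 0. Lengths are in mm, angles in rad, forces in N, time in s.
With the tool pointing down it reaches from about 400 to 825 mm from the base axis. Payload 7 kg.
Tool frame: the origin (TCP) lies at the very end of the fingers, on their centre line; the grasp point (between the pads) lies 19 mm behind it; z points along the fingers, y is the line along which they close (so a half turn about z gives the same grasp; the last joint's range is limited). The gripper opens to 85 mm and grips with 20 to 120 N. Pads are 22 mm wide; open, the fingers measure 114 mm over their backs; the gripper's body (76 mm by 85 mm) begins 54 mm behind the grasp point. The pads swing forward as they close: fully open they stand 13 mm farther back than shut.
Start: joints at [1.498, 0.359, 0.012, 0, -1.224, -0.288], TCP at [238.298, 631.514, 231.302] pointing down, gripper open.
Joint ranges: [-3.07, 3.07], [-1.43, 2.12], [-1.02, 1.25], [-3.03, 1.67], [-3.05, -0], [-3.03, 3.03]. Speed limits (rad/s): [2.39, 2.39, 3.01, 3.14, 3.14, 3.14].

INTERFACE

Orientations are given as a rotation vector (axis times angle).
In Python, from plant import r, imaging, job gives the robot as it stands (r), with the cameras (imaging) and the job (job).
- The arm moves only by the tool shift_gripper, called after "Call:" by a JSON object that holds its "name" and its "arguments", one argument or row to a line. Schema: {"type":"object","properties":{"plan":{"type":"array","items":{"type":"array","items":{"type":"array","items":{"type":"number"},"minItems":4,"maxItems":4},"minItems":1,"maxItems":20},"minItems":1,"maxItems":1},"finger_gap":{"type":"number"},"clamp_n":{"type":"number"},"only":{"type":"string"},"quiet":{"type":"boolean"},"lines":{"type":"string"}},"required":["plan"],"additionalProperties":false}. plan is a list that holds a single list of rows (three levels of brackets), with 1 to 20 rows, each of 4 numbers: dx, dy, dz in mm, then a turn about the tool's z in rad; each row is the pose to reach, as a shift and turn from the pose commanded when the call began, along the tool's axes at that moment; what a row does not reach only later rows make up. A row lasts 1/8 s, in which the tool goes at most 62.5 mm and 0.188 rad, less where a joint would pass 70% of its speed; a pose out of reach is approached as far as the arm can. finger_gap is the finger opening in mm, set as the call begins (left out keeps the last). The fingers move at their own pace and stop on an object; clamp_n is the grip in N (left out, the last holds). Time passes only in rows, so rows that do not move let the fingers close. The tool returns the time, the measured TCP pose, the force, the opening and the grip force at its end. only (a regular expression) keeps the lines of the reply that match it, lines (a string "A,B") keeps lines A to B, and quiet returns only ok. Input that does not fit is refused with a message, and nothing moves.
- r.observe(): the state, without advancing time (a new reading comes with each control period).
- imaging.snapshot(name): name is "side" or "top" or "wrist"; returns the picture (384x512x3 uint8, red, green, blue); there is no depth.
- imaging.camera_model(name): a dict with "K" (3x3 intrinsics, pixels), "camera_from_world" (4x4, takes a point from world to camera coordinates). Camera axes: x right, y down, z forward; pixel columns grow to the right and rows downward; lengths in mm; the calibration is good to about 2 mm. A picture is of the moment at which its call begins: read the wrist's pose just before it. camera_model takes no time and is no camera call; for the wrist camera it gives the pose at the moment of the call.
- job.finish_job(): hands the job in; it is judged then, once.
The state is a dict: "time": time; "joint_positions": joint angles; "qd": joint speeds; "effort": joint torques, N m; "position": TCP position; "ee_rot": TCP orientation; "contact_force": force on the tool from outside, world axes, zero at the start; "moment": the same for the moment, N m; "width": finger opening in mm; "finger_force": force on a finger pad.
Only numpy, scipy, OpenCV 4.12 (cv2) and the standard library are available. Lean on these libraries where they do the work, as an engineer would, in place of code of your own. Each camera call takes 0.05 s, during which the arm holds its last target. There are 200 camera calls.

TASK

Press the red lever on the side of the white topping grinder all the way down until it catches, which draws the red bolt out of the lid collar. Then put the blue bayonet lid into the collar with its two lugs through the two notches, twist it clockwise (seen from above) to the half-way white mark, 45 degrees, where the grinder pulses, never on over the lock click. It springs back if let go, so finish while still gripping the lid at that mark, with the lid fully home; leave everything else on the counter where it stands.

Things in the scene. Friction and masses are not known exactly. Their poses are not given: they have to be found in the camera images.
- grinder: White topping grinder fixed to the counter, base 160 x 160 x 100 mm high, with a black round collar (118 mm across) on top. Origin: centre of the underside, on the collar's axis; z up; yaw within 0.35 rad of zero. Red lever on its +y side. On the collar's top, clockwise (from above) from each notch: white mark at 45 degrees (half-way, pulse), red mark at 90 degrees (locked).
- mouth (a point): Centre of the collar's mouth, on its top face, 136 mm above the counter: a 62 mm wide hole in a 6 mm thick steel flange, with two facing notches 19 mm wide at the grinder's +y and -y, reaching 40 mm out from the axis.
- lever (a joint): Sprung lever, rad: 0 = up (slopes 0.4 above level), 0.6 = fully down. Level hinge along the grinder's x at its (0, 85, 112) mm. Resists with up to 6 N at the pad; past 0.45 it snaps to 0.6 and stays; let go sooner it springs back up. It moves a red bolt that shuts the +y notch while the lever is up and clears it when down.
- lever_pad (a point): Centre of the top face of the lever's red pad (36 x 28 mm); 70 mm from the hinge; about 142 mm above the counter when up, 102 mm when fully down.
- lid: Blue bayonet lid, 64 mm high, about 0.2 kg, standing on the counter. Origin: centre of its underside. From below: spigot 57 mm across, 24 mm high, with two steel lugs at its +y and -y (14 mm wide, reaching 38 mm from the axis); cap 90 mm across from 24 to 34 mm; grip bar 18 mm thick (x), 60 mm long (y) from 34 to 64 mm.
- lid_grip (a point): Middle of the lid's grip bar, on the lid's axis, 49 mm above its underside. The bar lies over the lugs and points at the marks; a half turn gives the same lid. With the bar along the grinder's y the lid drops in; fully home, the cap rests on the collar, so the lid's underside is 112 mm above the counter. The lugs then sit in the drive ring below the flange and turn with it.
- drive (a joint): Angle of the orange drive ring in the collar, rad, clockwise from above: 0 = pockets under the notches (the spring keeps it there), 0.785 = half-way mark, 1.571 = locked. The lugs have about 0.07 rad of play in it, so it trails the lid's angle by that much. The spring pushes back with 0.1 to 0.22 N m; over 1.2 it clicks on to 1.571 by itself.
- tub: White ceramic open tub, 72 mm across, 50 mm high; bystander. Origin: centre of its underside.
- syrup: Amber syrup bottle, 64 mm across, 190 mm high; bystander. Origin: centre of its underside.
- sprinkles: Pale jar with a red cap, 72 mm across, 100 mm high; bystander. Origin: centre of its underside.
- mug: Blue mug, 78 mm across, 90 mm high; bystander. Origin: centre of its underside.
- scoop: Steel spoon with a light wooden handle lying on the counter to the left; bystander. Origin: under its middle.

How it is judged (in metres and radians):
On the way, in this order (a step that is already met when the one before it is completed fails the run):
1. the lever is down and held by its catch (value of joint lever above 0.54 rad), for 0.3 s.
2. the lid is home in the collar, lugs through the notches (z of lid in the frame of mouth below -0.02 m and horizontal distance between lid and mouth below 0.006 m), for 0.2 s.
At the end, for the whole second after the job is handed in: Lever caught down (over 0.54 rad); lid home (underside at least 20 mm below the mouth, within 6 mm of its axis, upright to 0.08 rad) and turned clockwise 45 degrees give or take 11 (drive ring between 0.48 and 1.1 rad), still gripped by the fingers (over 3 N) through the last second (all of step 2 and value of joint lever above 0.54 rad and angle between lid's own z axis and vertical below 0.08 rad and angle between the y axis of lid and the y axis of grinder, either way round between 0.585 and 0.985 rad and value of joint drive between 0.48 and 1.1 rad and contact force between the fingers and lid above 3 N); the arm keeps its last pose, push and grip.
It fails at once if the lid is turned on over the lock click (drive over 1.25 rad) (value of joint drive above 1.25 rad).
It fails at once if a bystander is moved more than 30 mm (distance of any of tub, syrup, sprinkles, mug, scoop from where it was at the start of the episode above 0.03 m).
It also fails if it takes over 56 s, if anything falls off the work surface, if the arm or the gripper's body presses on something with over 40 N, if the wrist force passes 120 N, or if a joint passes its speed limit or range.

## Working session

There is one attempt and no reset: what is moved stays moved. The work goes in short steps, Python scripts to look and compute and a tool call to move; the robot and the scene stay as the last step left them, time stands still between calls to the robot, and variables do not carry over. Pictures are saved under pics/ and viewed, at most 10 in all, crops included, and the job is handed in when it is done.

```bash
ls; mkdir -p pics
```

Run:
```python
from plant import r, imaging, job
import cv2,numpy as np
o=r.observe(); print(o)
for n in("top","side"):
    im=imaging.snapshot(n); cv2.imwrite(f"pics/{n}0.png",im[:,:,::-1]); m=imaging.camera_model(n); print(n,np.round(m["K"],1).tolist(),np.round(m["camera_from_world"],3).tolist())
```

```text
pics
plant.py
{'time': 0.0, 'joint_positions': array([ 1.49809999e+00,  3.59374720e-01,  1.10695842e-02, -3.24300950e-04,
       -1.22411400e+00, -2.88092906e-01]), 'qd': array([-0.00193289, -0.00155587,  0.00015594, -0.00120291, -0.0023445 ,
       -0.00056395]), 'effort': array([-5.06985143e-04, -5.83314729e+01,  2.93428123e+01,  6.93718091e+00,
       -5.88771945e-03, -2.20369984e-06]), 'position': array([238.15197427, 631.08034654, 230.38088289]), 'ee_rot': array([ 3.08896334e+00, -5.63532878e-01, -2.02079256e-04]), 'contact_force': array([0.30794131, 0.39093625, 0.2102145 ]), 'moment': array([-0.01095176,  0.02674783, -0.04800746]), 'finger_force': 0.0, 'width': 85.04568632803314}
top [[356.0, 0.0, 258.6], [0.0, 356.0, 183.3], [0.0, 0.0, 1.0]] [[0.001, -1.0, -0.007, 18.173], [-0.986, 0.0, -0.169, 636.409], [0.169, 0.007, -0.986, 1350.355], [0.0, 0.0, 0.0, 1.0]]
side [[430.9, 0.0, 254.3], [0.0, 430.9, 191.9], [0.0, 0.0, 1.0]] [[0.997, -0.081, 0.013, -597.761], [-0.036, -0.575, -0.818, 110.91], [0.074, 0.814, -0.576, 1580.641], [0.0, 0.0, 0.0, 1.0]]
```

View pics/top0.png

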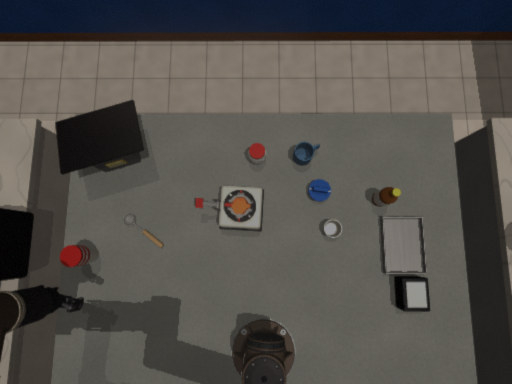

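View pics/side0.png

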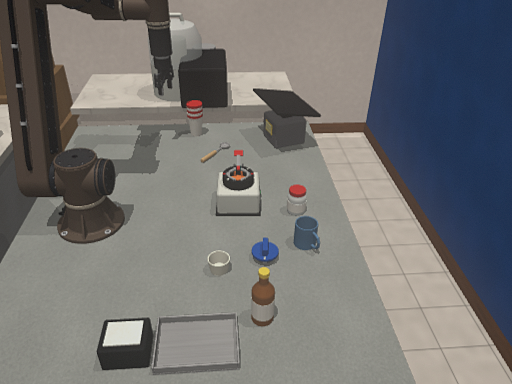

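The top view shows the grinder's collar near (240,206), the red lever pad at (199,203) on its left (+y), and the blue lid at (320,190) with its bar nearly horizontal. The tub is at (332,229), the mug at (304,154), the jar at (257,152) and the syrup at (390,196). The side view agrees, and the space between grinder and lid is free.

Create h.py:
```python
import numpy as np,cv2
def cast(m,uv,z):
    uv=np.atleast_2d(np.array(uv,float)); K=np.array(m["K"]);T=np.array(m["camera_from_world"]);R=T[:3,:3];c=-R.T@T[:3,3]
    d=(R.T@np.linalg.inv(K)@np.c_[uv,np.ones(len(uv))].T).T
    return c+d*((z-c[2])/d[:,2])[:,None]
def blobs(im,lo,hi,amin=10):
    hsv=cv2.cvtColor(im,cv2.COLOR_RGB2HSV); k=cv2.inRange(hsv,np.array(lo),np.array(hi))
    if lo[0]==0: k|=cv2.inRange(hsv,np.array([170,lo[1],lo[2]]),np.array([180,255,255]))
    n,l,s,c=cv2.connectedComponentsWithStats(k)
    return [(s[i,4],c[i],l==i) for i in range(1,n) if s[i,4]>=amin]
```

Run:
```python
import cv2,numpy as np
from plant import r, imaging, job
from h import *
im=cv2.imread("pics/top0.png")[:,:,::-1].copy(); m=imaging.camera_model("top")
for nm,lo,hi,z in(("red",(0,150,80),(8,255,255),142),("blue",(105,150,60),(125,255,255),30),("orange",(8,150,100),(20,255,255),125)):
    for a,c,_ in blobs(im,lo,hi,8):
        if 180<c[0]<345 and 120<c[1]<250: print(nm,a,c.round(1),cast(m,c,z).round(0))
hs=cv2.cvtColor(im,cv2.COLOR_RGB2HSV); print(hs[203,199],hs[188,318])
T=np.array(imaging.camera_model("wrist")["camera_from_world"]);o=r.observe()
R=T[:3,:3];c=-R.T@T[:3,3]
Rt=cv2.Rodrigues(o["ee_rot"])[0]
print("cam in tool",Rt.T@(c-o["position"]),"\n",(R@Rt).round(3),"\ntool axes\n",Rt.round(3), imaging.camera_model("wrist")["K"])
```

```text
red 185 [256.6 150.5] [[746.  25. 142.]]
red 61 [198.8 202.3] [[551. 237. 142.]]
red 23 [228.1 204.2] [[544. 129. 142.]]
blue 340 [319.3 189.9] [[ 614. -224.   30.]]
orange 210 [239.7 205.1] [[543.  88. 125.]]
[  1 188 129] [109 174 113]
cam in tool [  72.13200525    0.27362428 -142.36638131] 
 [[-0.     1.     0.001]
 [-0.959 -0.    -0.284]
 [-0.284 -0.001  0.959]] 
tool axes
 [[ 0.936 -0.353 -0.   ]
 [-0.353 -0.936 -0.001]
 [ 0.     0.002 -1.   ]] [[336.1667135    0.         255.6855308 ]
 [  0.         336.1667135  192.70859881]
 [  0.           0.           1.        ]]
```

Call:
{"name": "shift_gripper", "arguments": {
  "plan": [
    [[0, 0, -40, 0], [30, 20, -90, 0], [80, 55, -120, 0], [130, 90, -120, -0.1], [180, 125, -120, -0.2], [230, 157, -120, -0.3], [280, 190, -120, -0.36], [330, 225, -120, -0.36], [380, 260, -120, -0.36], [420, 287, -120, -0.36], [455, 310, -120, -0.36], [475, 325, -120, -0.36], [485, 331, -120, -0.36], [485, 331, -120, -0.36], [485, 331, -120, -0.36]]
  ],
  "finger_gap": 0,
  "clamp_n": 20
}}

```text
time: 1.98
position: [574.9, 151.3, 351.2]
ee_rot: [-3.141, 0.0, 0.0]
contact_force: [0.5, 0.5, -0.5]
width: -0.2
finger_force: 0.0
```

Run:
```python
from plant import r, imaging, job
import cv2,pickle
o=r.observe(); m=imaging.camera_model("wrist"); im=imaging.snapshot("wrist"); cv2.imwrite("pics/w1.png",im[:,:,::-1]); pickle.dump(m,open("w1.pkl","wb")); print(o["position"],o["joint_positions"],o["qd"].round(3))
```

```text
[574.85727787 151.28177051 351.24408864] [ 5.85747830e-01  1.73622286e-01  2.90819653e-02 -1.86177312e-04
 -1.42633044e+00  9.84900955e-01] [ 0.007 -0.004  0.001 -0.     0.     0.001]
```

View pics/w1.png

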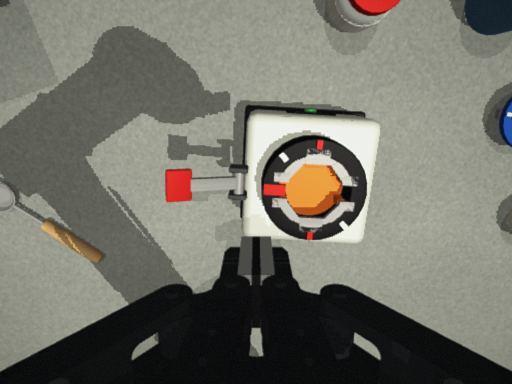

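The wrist view is clear. The collar is centred near (314,187), with red marks at (320,145) and (309,236), white marks at (284,157) and (344,226), and the lever pad at (178,185). The bolt shuts the left notch.

Run:
```python
import cv2,numpy as np,pickle
from h import *
im=cv2.imread("pics/w1.png")[:,:,::-1].copy(); m=pickle.load(open("w1.pkl","rb"))
g=im.max(2); k=((g<60)*255).astype(np.uint8); msk=np.zeros_like(k); cv2.circle(msk,(314,187),60,255,-1); k&=msk
n,l,s,c=cv2.connectedComponentsWithStats(k); i=1+np.argmax(s[1:,4]); print(s[i])
cs,_=cv2.findContours((l==i).astype(np.uint8),cv2.RETR_EXTERNAL,cv2.CHAIN_APPROX_NONE)
h=cv2.convexHull(max(cs,key=len))[:,0,:]
P=cast(m,h,136)[:,:2]; (cx,cy),rad=cv2.minEnclosingCircle(P.astype(np.float32)); print("collar",cx,cy,rad)
A=np.c_[2*P,np.ones(len(P))];b=(P**2).sum(1);q=np.linalg.lstsq(A,b,rcond=None)[0];print("lsq",q[:2],np.sqrt(q[2]+q[0]**2+q[1]**2))
C=q[:2]
def show(nm,lo,hi,z,box,am=5):
    for a,c,mk in blobs(im,lo,hi,am):
        if box[0]<c[0]<box[1] and box[2]<c[1]<box[3]:
            w=cast(m,c,z)[0]; d=w[:2]-C; print(nm,a,c.round(1),w.round(1),"r",np.hypot(*d).round(1),"ang",np.arctan2(d[1],d[0]).round(3))
show("red",(0,150,80),(8,255,255),136,(250,380,130,250)); show("pad",(0,150,80),(8,255,255),142,(150,210,150,220))
show("white",(0,0,150),(180,60,255),136,(275,355,140,240))
```

```text
[ 262  135  105  105 3376]
collar 545.3743896484375 88.54132843017578 60.3630256652832
lsq [544.95120359  88.35039606] 58.78490667711977
red 66 [319.6 144.4] [594.8  83.4 136. ] r 50.1 ang -0.099
red 270 [274.1 189.6] [544.8 131.  136. ] r 42.7 ang 1.574
red 48 [309.5 235.5] [489.8  89.4 136. ] r 55.2 ang 3.122
pad 791 [178. 185.] [551.7 235.5 142. ] r 147.3 ang 1.525
white 69016 [323.4 157.7] [580.5  78.6 136. ] r 36.8 ang -0.269
white 846 [315.2 167.9] [569.3  86.8 136. ] r 24.4 ang -0.064
white 59 [283.6 157. ] [581.3 121.4 136. ] r 49.1 ang 0.738
white 763 [312.  213.2] [517.1  87.9 136. ] r 27.8 ang -3.124
```

Call:
{"name": "shift_gripper", "arguments": {
  "plan": [
    [[-12, -40, 20, 0], [-23, -80, 60, 0], [-23, -86, 110, 0], [-23, -86, 160, 0], [-23, -86, 190, 0], [-23, -86, 200, 0], [-23, -86, 210, 0], [-23, -87, 220, 0], [-23, -88, 230, 0], [-23, -89, 240, 0], [-23, -90, 248, 0], [-23, -90, 252, 0], [-23, -90, 254, 0], [-23, -90, 254, 0], [-23, -90, 254, 0], [-23, -90, 254, 0]]
  ],
  "finger_gap": 0,
  "clamp_n": 20
}}

```text
time: 4.03
position: [552.3, 240.1, 101.6]
ee_rot: [3.141, 0.001, 0.003]
contact_force: [-14.7, -3.7, 37.1]
width: -0.2
finger_force: 17.5
```

Call:
{"name": "shift_gripper", "arguments": {
  "plan": [
    [[0, 0, -40, 0], [0, 0, -90, 0], [0, 50, -140, 0], [0, 100, -150, 0], [0, 130, -150, 0], [0, 140, -150, 0], [0, 140, -150, 0], [0, 140, -150, 0]]
  ],
  "finger_gap": 85
}}

```text
time: 5.03
position: [552.2, 101.4, 246.8]
ee_rot: [3.141, -0.0, -0.001]
contact_force: [-0.5, -0.3, -1.2]
width: 85.3
finger_force: 0.0
```

Create look.py:
```python
from plant import r, imaging, job
import cv2,pickle,sys
n=sys.argv[1]; o=r.observe(); m=imaging.camera_model("wrist"); im=imaging.snapshot("wrist"); cv2.imwrite(f"pics/{n}.png",im[:,:,::-1]); pickle.dump(m,open(n+".pkl","wb")); print(o["position"],o["ee_rot"],o["joint_positions"].round(3))
```

```bash
python3 look.py w2
```

```text
[552.19790782 101.37420176 246.78657864] [ 3.14123550e+00 -3.07880814e-04 -1.12113128e-03] [ 0.53   0.163 -0.218 -0.    -1.191  1.04 ]
```

View pics/w2.png

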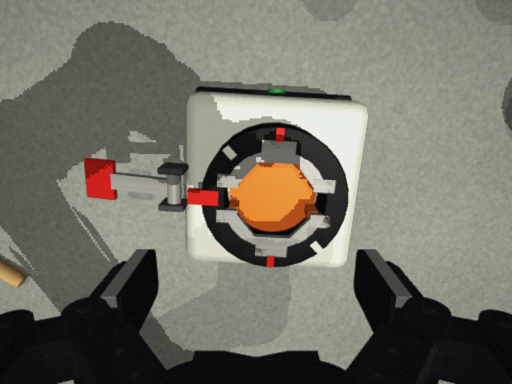

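The lever is down, with its pad at (100,178), and the bolt has drawn out to (203,198). The collar is centred near (275,195), with red marks at (280,133) and (270,261) and white marks at (229,153) and (318,249).

Run:
```python
import cv2,numpy as np,pickle
from h import *
im=cv2.imread("pics/w2.png")[:,:,::-1].copy(); m=pickle.load(open("w2.pkl","rb"))
g=im.max(2); k=((g<70)*255).astype(np.uint8); msk=np.zeros_like(k); cv2.circle(msk,(275,195),77,255,-1); cv2.rectangle(msk,(180,170),(206,220),0,-1); k&=msk
n,l,s,c=cv2.connectedComponentsWithStats(k); i=1+np.argmax(s[1:,4]); print(s[i])
cs,_=cv2.findContours((l==i).astype(np.uint8),cv2.RETR_EXTERNAL,cv2.CHAIN_APPROX_NONE)
h=cv2.convexHull(max(cs,key=len))[:,0,:]
P=cast(m,h,136)[:,:2]
A=np.c_[2*P,np.ones(len(P))];b=(P**2).sum(1);q=np.linalg.lstsq(A,b,rcond=None)[0];R=np.sqrt(q[2]+q[0]**2+q[1]**2);print("lsq",q[:2],R,"resid",np.abs(np.hypot(*(P-q[:2]).T)-R).max())
C=q[:2]
for nm,lo,hi in(("red",(0,130,80),(8,255,255)),("white",(0,0,140),(180,60,255))):
    for a,c,mk in blobs(im*(msk[:,:,None]>0).astype(np.uint8),lo,hi,15):
        if np.hypot(*(c-[275,195]))>50:
            w=cast(m,c,136)[0]; d=w[:2]-C; print(nm,a,c.round(1),w.round(1),"r",np.hypot(*d).round(1),"ang",np.arctan2(d[1],d[0]).round(3))
for a,c,mk in blobs(im,(0,130,80),(8,255,255),100): print(c,cast(m,c,102))
```

```text
[ 206  123  142  144 6656]
lsq [543.86403816  87.03800225] 58.43504234239651 resid 1.5205200687138998
red 121 [279.8 134.3] [594.8  83.3 136. ] r 51.1 ang -0.073
red 184 [212.4 197.9] [545.1 135.4 136. ] r 48.4 ang 1.545
red 87 [269.9 261.1] [489.8  89.5 136. ] r 54.1 ang 3.097
white 89 [229.1 152.2] [581.4 121.5 136. ] r 51.0 ang 0.742
white 201 [224.8 248. ] [501.8 126.9 136. ] r 57.9 ang 2.384
white 57 [261.1 268.8] [482.6  96.8 136. ] r 62.0 ang 2.984
[279.76033058 134.34710744] [[590.86913749  80.91124713 102.        ]]
[ 99.35519126 178.19125683] [[552.69147361 238.83864273 102.        ]]
[202.5708502  197.06275304] [[535.27746391 148.82779684 102.        ]]
```

Call:
{"name": "shift_gripper", "arguments": {
  "plan": [
    [[5, 30, 0, 0.1], [10, 70, 0, 0.28], [20, 115, 0, 0.46], [30, 160, 0, 0.64], [40, 205, 0, 0.82], [48, 250, 0, 1.0], [55, 285, 0, 1.18], [58, 310, 0, 1.35], [58, 320, 0, 1.5], [58, 325, 0, 1.57], [58, 325, 0, 1.57], [58, 325, 0, 1.57]]
  ],
  "finger_gap": 60
}}

```text
time: 6.58
position: [610.2, -223.7, 247.0]
ee_rot: [2.224, -2.219, -0.0]
contact_force: [-0.5, 0.4, -0.4]
width: 60.2
finger_force: 0.0
```

```bash
python3 look.py w3
```

```text
[ 610.19423142 -223.71847888  247.0280732 ] [ 2.22392330e+00 -2.21858552e+00 -4.85011541e-04] [-0.052  0.309 -0.024 -0.    -1.238  0.054]
```

View pics/w3.png

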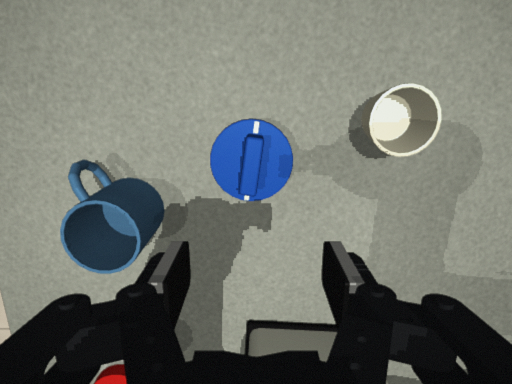

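The lid's cap is centred near (251,160), with its white end marks at (256,127) and (247,198). The mug is on the left at (113,222), and the tub is on the right at (405,120).

Run:
```python
import cv2,numpy as np,pickle
from h import *
im=cv2.imread("pics/w3.png")[:,:,::-1].copy(); m=pickle.load(open("w3.pkl","rb"))
msk=np.zeros(im.shape[:2],np.uint8); cv2.circle(msk,(251,160),50,255,-1)
hsv=cv2.cvtColor(im,cv2.COLOR_RGB2HSV); k=cv2.inRange(hsv,np.array([100,150,40]),np.array([130,255,255]))&msk
cs,_=cv2.findContours(k,cv2.RETR_EXTERNAL,cv2.CHAIN_APPROX_NONE); h=cv2.convexHull(max(cs,key=cv2.contourArea))[:,0,:]
P=cast(m,h,34)[:,:2]
A=np.c_[2*P,np.ones(len(P))];b=(P**2).sum(1);q=np.linalg.lstsq(A,b,rcond=None)[0];R=np.sqrt(q[2]+q[0]**2+q[1]**2);print("lsq",q[:2],R,np.abs(np.hypot(*(P-q[:2]).T)-R).max())
w=cv2.inRange(hsv,np.array([0,0,140]),np.array([180,90,255])); m2=np.zeros_like(msk); cv2.circle(m2,(251,160),42,255,-1); w&=m2
n,l,s,c=cv2.connectedComponentsWithStats(w)
for i in range(1,n): print(s[i,4],c[i].round(1),cast(m,c[i],34)[0].round(1))
# bar outline: darker sides/brighter top
print(hsv[165,252],hsv[165,225],hsv[190,250],hsv[165,264])
```

```text
lsq [ 614.9662596  -226.15684355] 44.02033463970428 0.31653095598353076
69 [255.9 126.9] [ 610.  -262.2   34. ]
2 [219.5 132.5] [ 648.1 -256.3   34. ]
1 [218. 135.] [ 649.8 -253.7   34. ]
1 [215. 139.] [ 653.  -249.6   34. ]
1 [214. 141.] [ 654.2 -247.4   34. ]
1 [209. 160.] [ 660.2 -227.1   34. ]
1 [210. 166.] [ 659.4 -220.6   34. ]
2 [210.  168.5] [ 659.5 -217.8   34. ]
1 [211. 172.] [ 658.5 -214.    34. ]
3 [212.7 176. ] [ 656.9 -209.5   34. ]
1 [214. 179.] [ 655.5 -206.1   34. ]
1 [215. 181.] [ 654.5 -203.9   34. ]
69 [237.1 196. ] [ 630.6 -186.8   34. ]
28 [273.2 194. ] [ 590.7 -189.3   34. ]
[110 197 185] [110 202 184] [110 205 178] [109 203 163]
```

Run:
```python
import cv2
im=cv2.imread("pics/w3.png")[110:210,200:305]; cv2.imwrite("pics/w3c.png",cv2.resize(im,None,fx=5,fy=5,interpolation=cv2.INTER_NEAREST))
```

```text
(no output)
```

View pics/w3c.png

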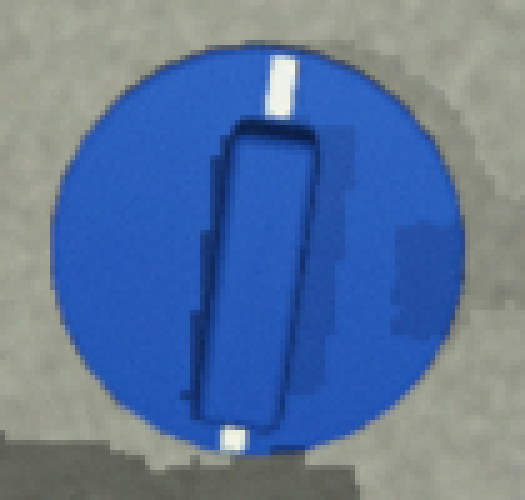

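Crop: the bar runs from the mark at full-image (256,127) to (247,198), so the lid's yaw is about -0.135. Centre (615,-226); measured radius 44 matches the given 45. Next I go down and grip.

Call:
{"name": "shift_gripper", "arguments": {
  "plan": [
    [[2.5, -4.8, 30, 0.137], [2.5, -4.8, 80, 0.137], [2.5, -4.8, 130, 0.137], [2.5, -4.8, 165, 0.137], [2.5, -4.8, 185, 0.137], [2.5, -4.8, 197, 0.137], [2.5, -4.8, 205, 0.137], [2.5, -4.8, 209, 0.137], [2.5, -4.8, 209, 0.137]]
  ],
  "finger_gap": 50,
  "clamp_n": 60
}}

```text
time: 7.75
position: [615.0, -227.0, 38.7]
ee_rot: [-2.064, 2.368, -0.001]
contact_force: [0.7, -0.8, -0.2]
width: 50.4
finger_force: 0.0
```

Call:
{"name": "shift_gripper", "arguments": {
  "plan": [
    [[0, 0, 0, 0], [0, 0, 0, 0], [0, 0, 0, 0], [0, 0, 0, 0], [0, 0, 0, 0], [0, 0, 0, 0]]
  ],
  "finger_gap": 5,
  "clamp_n": 60
}}

```text
time: 8.5
position: [615.1, -227.0, 39.1]
ee_rot: [-2.064, 2.368, -0.001]
contact_force: [-0.6, 1.4, 5.7]
width: 16.8
finger_force: 59.6
```

Call:
{"name": "shift_gripper", "arguments": {
  "plan": [
    [[0, 0, -25, 0], [0, 0, -65, 0], [0, 0, -110, 0], [0, 0, -155, 0], [-20, 8, -185, 0], [-55, 21, -190, -0.02], [-95, 36, -190, -0.04], [-135, 51, -190, -0.06], [-175, 67, -190, -0.08], [-215, 82, -190, -0.082], [-250, 95, -190, -0.082], [-278, 106, -185, -0.082], [-294, 112, -175, -0.082], [-300.2, 114.2, -162, -0.082], [-300.2, 114.2, -153, -0.082], [-300.2, 114.2, -151, -0.082], [-300.2, 114.2, -151, -0.082]]
  ],
  "finger_gap": 5,
  "clamp_n": 60
}}

```text
time: 10.62
position: [542.8, 85.4, 189.2]
ee_rot: [2.158, -2.282, 0.0]
contact_force: [0.9, -0.2, -2.0]
width: 16.7
finger_force: 59.0
```

```bash
python3 look.py w4
```

```text
[542.77126056  85.36506956 189.18924658] [ 2.15822067e+00 -2.28237843e+00  1.21307370e-04] [ 0.513  0.186 -0.327  0.    -1.058 -0.569]
```

View pics/w4.png

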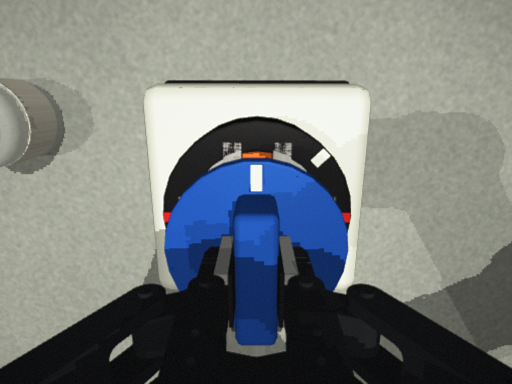

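Lid mark at (256,178), collar marks at (168,217) and (348,217) and the notch edges at (232,150)/(282,150): the lid is centred sideways and square to the notch. Next I check along the bar.

Run:
```python
import cv2,numpy as np,pickle
from h import *
im=cv2.imread("pics/w4.png")[:,:,::-1].copy(); m=pickle.load(open("w4.pkl","rb"))
pr=[]
for a,c,mk in blobs(im,(0,130,80),(8,255,255),8):
    print(a,c.round(1),cast(m,c,136).round(1))
hsv=cv2.cvtColor(im,cv2.COLOR_RGB2HSV); k=cv2.inRange(hsv,np.array([100,150,30]),np.array([130,255,255]))
ys,xs=np.nonzero(k); t=np.array([[x,ys[xs==x].min()] for x in range(175,340) if not 245<x<268])
P=cast(m,t,150+34)[:,:2];A=np.c_[2*P,np.ones(len(P))];q=np.linalg.lstsq(A,(P**2).sum(1),rcond=None)[0];print("lid",q[:2],np.sqrt(q[2]+q[0]**2+q[1]**2))
d=(hsv[:,:,2]<60); t=np.array([[x,np.nonzero(d[100:200,x])[0].min()+100] for x in range(185,330)])
P=cast(m,t,136)[:,:2];A=np.c_[2*P,np.ones(len(P))];q=np.linalg.lstsq(A,(P**2).sum(1),rcond=None)[0];print("collar",q[:2],np.sqrt(q[2]+q[0]**2+q[1]**2))
```

```text
56 [166.4 216.1] [[598.1  83.  136. ]]
72 [346.3 216.3] [[486.8  89.4 136. ]]
lid [542.59787925  84.20729952] 43.34410450603099
collar [542.0869508   75.97973987] 49.84294948368439
```

Call:
{"name": "shift_gripper", "arguments": {
  "plan": [
    [[-0.8, 0, 5, 0], [-0.8, 0, 9, 0], [-0.8, 0, 12, 0], [-0.8, 0, 15, 0], [-0.8, 0, 18, 0], [-0.8, 0, 21, 0], [-0.8, 0, 21, 0]]
  ],
  "finger_gap": 5,
  "clamp_n": 60
}}

```text
time: 11.55
position: [542.5, 86.8, 168.0]
ee_rot: [2.159, -2.281, -0.0]
contact_force: [-0.6, 0.3, -2.8]
width: 16.7
finger_force: 59.0
```

Call:
{"name": "shift_gripper", "arguments": {
  "plan": [
    [[0, 0, 3, 0], [0, 0, 6, 0], [0, 0, 9, 0], [0, 0, 12, 0], [0, 0, 14, 0], [0, 0, 16, 0], [0, 0, 17, 0], [0, 0, 18, 0], [0, 0, 18, 0], [0, 0, 18, 0]]
  ],
  "finger_gap": 5,
  "clamp_n": 60
}}

```text
time: 12.8
position: [542.7, 86.9, 151.0]
ee_rot: [-2.16, 2.281, -0.0]
contact_force: [-3.6, 0.0, 5.5]
width: 16.9
finger_force: 60.0
```

Call:
{"name": "shift_gripper", "arguments": {
  "plan": [
    [[0, 0, 0, 0.05], [0, 0, 0, 0.12], [0, 0, 0, 0.2], [0, 0, 0, 0.28], [0, 0, 0, 0.36], [0, 0, 0, 0.44], [0, 0, 0, 0.52], [0, 0, 0, 0.6], [0, 0, 0, 0.68], [0, 0, 0, 0.74], [0, 0, 0, 0.79], [0, 0, 0, 0.79], [0, 0, 0, 0.79], [0, 0, 0, 0.79]]
  ],
  "finger_gap": 5,
  "clamp_n": 60
}}

```text
time: 14.55
position: [543.0, 87.0, 151.0]
ee_rot: [-1.117, 2.935, -0.0]
contact_force: [-3.9, 0.7, 5.1]
width: 17.1
finger_force: 60.2
```

```bash
python3 look.py w5
```

```text
[542.95518865  86.97123787 151.03675549] [-1.11665850e+00  2.93536023e+00 -2.02548685e-04] [ 0.515  0.221 -0.378  0.    -0.971 -1.359]
```

View pics/w5.png

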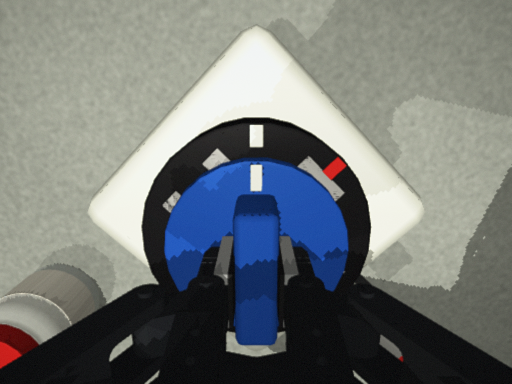

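Run:
```python
from plant import r, imaging, job
import cv2,numpy as np
o=r.observe();print(o["position"],o["contact_force"].round(1),o["moment"].round(3),o["finger_force"],o["width"],2*np.arctan2(o["ee_rot"][1],o["ee_rot"][0]))
im=imaging.snapshot("side"); cv2.imwrite("pics/s5.png",cv2.resize(im[130:230,190:290,::-1],None,fx=5,fy=5))
```

```text
[542.96583505  86.97840022 151.04657381] [-3.   0.3  5.9] [0.134 1.156 0.058] 60.17924666404724 16.628899612055346 3.8685746209455387
```

View pics/s5.png

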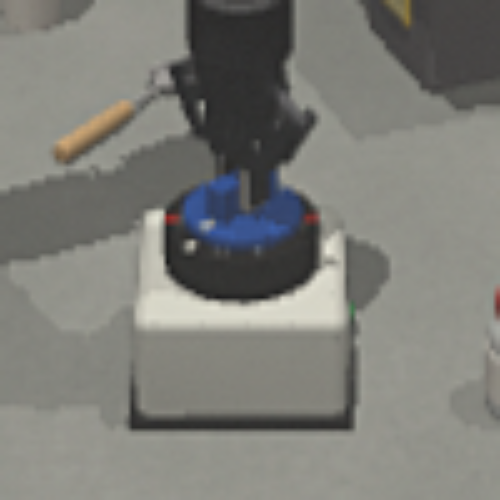

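The lid's mark at (256,178) lines up with the collar's white half-way mark at (256,135). The side view shows the cap flat on the collar. The underside is at about 112 mm and the grip at 60 N, so I hand in.

```bash
python3 -c "
from plant import r, imaging, job
print(job.finish_job())"
```

```text
the job is handed in; nothing more can be done
None
```

I handed the job in at about 15 s: the lever went fully down and the bolt drew clear, and the lid is fully home, turned to the 45° white mark and gripped at 60 N; I bumped nothing else that I could see, and no verdict came back.

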